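# Add a battery layer to the desk backup supply and switch it on

## Task

Bring the backup power unit on the desk into service: lay the orange insulating sheet flat and square on the grey battery module in the unit's bay, between its two end brackets, then take the blue battery pack from its charging dock and set it flat and square on the sheet. Only when both lie in place, turn the red handle a quarter turn clockwise from off (white mark at the red dot) until it rests fully home at on (green dot). Leave the stamp, the glue tube and the small red box where they are.

Things in the scene. Friction and masses are not known exactly. Their poses are not given: they have to be found in the camera images.
- unit: Backup power unit, fixed: grey base plate 104 (x) x 250 (y) x 8 mm, origin under its centre, z up. At y = -60 mm the bay: a fixed grey battery module 46 x 66 x 30 mm (top at z = 38 mm) between two upright aluminium end brackets. At y = +70 mm the switch housing, 80 x 80 mm, top at z = 54 mm, with a red dot (off) on its -y side and a green dot (on) on its -x side.
- bay (a point): Centre of the module's top, (0, -60, 38) mm in the unit's frame, same axes. The sheet's origin belongs here, the pack's 6 mm above it, their y along the unit's y (either way). End brackets: 74 mm apart along y, 7 mm thick, 42 mm wide (x), tops 45 mm above this point, slightly flared. The bay is open to +x and -x: fingers fit only at the +x and -x sides of the load, not at its ends.
- handle (a joint): Red rotary handle on the housing, about the vertical; rad, growing clockwise from above. 0 = off: bar along the unit's y, white mark towards -y at the red dot. 1.571 = on: bar along the unit's x, white mark towards -x at the green dot. Detents at both; let go in between it springs to the nearer one (tips over at 0.785). Leaving a detent takes 0.14 N m. End stops at both.
- handle_grip (a point): Grip point of the red handle: on its axis, at (0, 70, 81) mm in the unit's frame at every angle; its axes turn with the bar. The bar is 14 mm thick, 64 mm long (its own y) and 28 mm high: its top is 12 mm above this point; the black disc below it (50 mm across) has its top 15 mm below this point.
- sheet: Orange rigid insulating sheet, loose, flat on the desk, 46 (x) x 62 (y) x 6 mm, 30 g. Origin at the centre of its underside, z up. Take it across its 46 mm width: fingers at its 62 mm ends would meet the brackets.
- pack: Blue battery pack with black ends, loose, 46 (x) x 66 (y) x 30 mm, 0.2 kg. Origin at the centre of its underside, z up. In the dock it can be gripped only by its two ends (66 mm, along y); in the bay it must be held by its sides (46 mm, along x). So put it down on the free desk, for example where the sheet lay, and take it again.
- dock: Black charging dock, fixed: floor 66 (x) x 56 (y) x 6 mm, two side walls along y, 8 mm thick, inner faces 50 mm apart, tops at z = 44 mm (8 mm above the pack); open at its -y and +y ends, where the pack stands out 5 mm. Origin under its centre; the pack's underside lies 6 mm above it.
- foam_box: White foam box lying on the desk behind the sheet and dock, fixed, an obstacle to keep clear of: from (-79, -155) to (93, 153) mm in x and y about its origin, 156 mm high.
- stamp: Bystander: upright wooden round stamp, 35 mm across, 67 mm high; origin under its centre.
- glue: Bystander: red and white glue tube lying on the desk, 40 (x) x 136 (y) x 27 mm; origin under its centre.
- redbox: Bystander: small red box lying on the desk, 30 (x) x 46 (y) x 15 mm; origin under its centre.
Mind the look-alikes: they are no part of the job. There is more than one size of the sheet; the job needs the smaller.

How it is judged:
By the outcome, as a careful person would: the job done as asked, in the order asked, and still so for the second after the job is handed in, with the robot touching nothing.
It also fails if it takes over 72 s, if anything falls off the work surface, if the arm or the gripper's body presses on something with over 40 N, if the wrist force passes 120 N, or if a joint passes its speed limit or range.

## Robot

A 6-joint arm with a two-finger parallel gripper is mounted at the origin on a cart in front of the work surface, level with it; the furniture and walls round the work are solid. World frame = base frame: x ahead of the robot, y to its left, z up, the work surface at z = 0. Lengths are in m, angles in rad, forces in N, time in s.
With the tool pointing down it reaches from about 0.3 to 0.875 m from the base axis. Payload 6.4 kg.
Tool frame: the origin (TCP) lies on the mounting face of the last link; the fingertips stand 166 mm ahead of it and the grasp point (between the pads) lies 147 mm ahead of it; z points along the fingers, y is the line along which they close (so a half turn about z gives the same grasp; the last joint's range is limited). The gripper opens to 88 mm and grips with 3 to 60 N. Pads are 18 mm wide; open, the fingers measure 123 mm over their backs; the gripper's body (75 mm by 187 mm) begins 45 mm behind the grasp point.
Start: joints at [-1.346, 0.181, 1.607, -0, 1.354, -0.206], TCP at [0.24, -0.522, 0.405] pointing down, gripper open.
Joint ranges: [-2.99, 2.99], [-0.89, 2.07], [0.3, 2.58], [-1.14, 4.28], [0, 2.63], [-3.12, 3.12]. Speed limits (rad/s): [2.57, 2.57, 3.01, 3.14, 3.14, 3.14].

## Interface

Orientations are given as a unit quaternion [x, y, z, w].
In Python, from workcell import env gives the robot as it stands. The module is installed in compiled form; this text tells all that it offers.
- The arm moves only by the shell command python3 -m inch 'ROWS' [FORCE]. ROWS is a JSON object of lists of equal length, an entry for each row: "delta_pos": the shift along the tool's x, y, z in mm, a list of three; "yaw": the turn about the tool's z in rad; "claw": the finger opening in mm, from 0 to 88.1. A call has 1 to 12 rows; each row shifts and turns the commanded pose from where the row before left it, along the tool's axes as they then stand; what a row does not reach is not made up. A row lasts 1/12 s, in which the tool goes at most 41.7 mm and 7.16 degrees, less where a joint would pass 70% of its speed; a pose out of reach is approached as far as the arm can. A call with a gripper value outside its range is refused whole. The fingers move at their own pace and stop on an object; FORCE is the grip in N (left out, the last holds). Time passes only in rows, so rows that do not move let the fingers close. It gives the time, the measured TCP pose, the force, the opening and the grip force at its end, in the units of the state.
- env.read_state(): the state, without advancing time (a new reading comes with each control period).
- env.capture(name): name is "scene" or "top" or "wrist"; returns the picture (480x640x3 uint8, blue, green, red); there is no depth.
- env.get_calibration(name): a dict with "camera_matrix" (3x3 intrinsics, pixels), "camera_from_world" (4x4, takes a point from world to camera coordinates); the wrist camera has in their place "T_tool_cam" (4x4, takes a point from camera to tool coordinates, whose origin is the TCP and whose axes are the flange's). Camera axes: x right, y up, looking along -z (the intrinsics and any distortion apply to the point x, -y, -z); pixel columns grow to the right and rows downward; lengths in m; the calibration is good to about 2 mm. A picture is of the moment at which its call begins: read the wrist's pose just before it. get_calibration takes no time and is no camera call.
- env.sign_off(): hands the job in; it is judged then, once.
Trained networks look in the newest picture that a camera, given by its name, has taken for a name from the list of things; names that differ only in an ending like _2 or _b are one class to them, and where a whole thing is asked for, a point or a joint stands for the part that bears it (a point fixed in the world has none). Each returns a list of dicts, best first, with "confidence" (0 to 1); they miss things now and then, are a little off and sometimes report something else, mostly with a low value. They report only what shows in the picture. A call takes as long as a camera call. They do not tell look-alikes from the thing itself.
- env.find_in(camera, label): "bbox" ([centre column, centre row, width, height] in pixels, round what is visible of it).
The state is a dict: "time_s": time; "q": joint angles; "dq": joint speeds; "joint_torque": joint torques, N m; "tcp_pos": TCP position; "eef_rot": TCP orientation; "wrist_force": force on the tool from outside, world axes, zero at the start; "torque": the same for the moment, N m; "opening": finger opening in m; "grasp_force": force on a finger pad.
Only numpy, scipy, OpenCV 4.12 (cv2) and the standard library are available. Lean on these libraries where they do the work, as an engineer would, in place of code of your own. Each camera call takes 0.05 s, during which the arm holds its last target. There are 200 camera calls.

## Working session

There is one attempt and no reset: what is moved stays moved. The work goes in short steps, Python scripts to look and compute and a shell command to move; the robot and the scene stay as the last step left them, time stands still between calls to the robot, and variables do not carry over. Pictures are saved under pics/ and viewed, at most 10 in all, crops included, and the job is handed in when it is done.

```bash
mkdir -p pics
cat > h.py <<'E'
import numpy as np, cv2
from workcell import env
from scipy.spatial.transform import Rotation as R
def cam(name):
    c=env.get_calibration(name); K=np.array(c["camera_matrix"])
    if name=="wrist":
        s=env.read_state(); T=np.eye(4); T[:3,:3]=R.from_quat(s["eef_rot"]).as_matrix(); T[:3,3]=s["tcp_pos"]
        W=np.linalg.inv(T@np.array(c["T_tool_cam"]))
    else: W=np.array(c["camera_from_world"])
    return K,W
def proj(K,W,p):
    p=np.atleast_2d(p); c=p@W[:3,:3].T+W[:3,3]; c=c*[1,-1,-1]; u=c@K.T; return u[:,:2]/u[:,2:]
def unproj(K,W,uv,z):
    uv=np.atleast_2d(uv); d=np.c_[uv,np.ones(len(uv))]@np.linalg.inv(K).T*[1,-1,-1]
    Rw=W[:3,:3].T; o=-Rw@W[:3,3]; d=d@Rw.T; t=(z-o[2])/d[:,2]; return o+d*t[:,None]
E
python3 - <<'E'
from h import *
print(env.get_calibration("top").keys())
s=env.read_state(); print(s)
for n in("scene","top"):
    K,W=cam(n); im=env.capture(n); cv2.imwrite(f"pics/{n}0.png",im)
    print(n,K.tolist(),(-W[:3,:3].T@W[:3,3]).round(3))
    for l in["unit","handle","sheet","pack","dock","foam_box","stamp","glue","redbox"]:
        for d in env.find_in(n,l)[:3]:
            b=d["bbox"]; print(l,round(d["confidence"],2),np.round(b,0),unproj(K,W,[b[:2]],0.03).round(3)[0])
E
```

```text
dict_keys(['camera_matrix', 'camera_from_world'])
{'time_s': 0.0, 'q': array([-1.34635107e+00,  1.81522100e-01,  1.60798695e+00, -8.36767395e-06,
        1.35378191e+00, -2.06285385e-01]), 'dq': array([-0.00136574, -0.00074655,  0.00021691, -0.00163353,  0.00069756,
        0.00013474]), 'joint_torque': array([ 6.70953232e-04, -4.33859646e+01, -3.41850507e+01,  7.02772010e-02,
        3.84713744e-02, -1.11812453e-04]), 'tcp_pos': array([ 0.24004885, -0.52222392,  0.40383072]), 'eef_rot': array([ 9.76897843e-01,  2.13705131e-01, -1.17949514e-05, -8.49084490e-04]), 'wrist_force': array([-0.2188514 , -0.22598769,  0.05162696]), 'torque': array([-0.01350377,  0.01096856, -0.02713555]), 'grasp_force': 0.0, 'opening': 0.08792297159492155}
scene [[442.24996963005304, 0.0, 325.31784473347], [0.0, 442.24996963005304, 229.4705130107963], [0.0, 0.0, 1.0]] [0.174 0.786 0.572]
unit 0.76 [263. 306. 123. 110.] [0.583 0.209 0.03 ]
handle 0.64 [236. 302.  30.  32.] [0.639 0.218 0.03 ]
sheet 0.87 [369. 273.  44.  27.] [0.428 0.022 0.03 ]
sheet 0.51 [372. 238.  22.  15.] [ 0.473 -0.128  0.03 ]
pack 0.6
[... 399 characters left out ...]
 0.365 -0.187  0.03 ]
top [[556.3171387509882, 0.0, 331.80492171163405], [0.0, 556.3171387509882, 241.11124414841686], [0.0, 0.0, 1.0]] [ 0.472 -0.015  1.186]
unit 0.84 [224. 217. 122.  70.] [0.586 0.181 0.03 ]
handle 0.86 [183. 209.  31.  24.] [0.605 0.265 0.03 ]
sheet 0.91 [323. 284.  46.  40.] [ 0.441 -0.02   0.03 ]
sheet 0.72 [392. 266.  36.  32.] [ 0.477 -0.165  0.03 ]
pack 0.92 [472. 276.  36.  28.] [ 0.452 -0.333  0.03 ]
pack 0.59 [184. 210.  28.  18.] [0.602 0.264 0.03 ]
dock 0.71 [472. 277.  37.  35.] [ 0.449 -0.333  0.03 ]
stamp 0.84 [205. 160.  17.  20.] [0.706 0.219 0.03 ]
glue 0.96 [212. 314.  64.  18.] [0.386 0.21  0.03 ]
redbox 0.77 [430. 314.  21.  22.] [ 0.376 -0.241  0.03 ]
```

Run:
```python
from h import *
im=cv2.imread("pics/top0.png"); cv2.imwrite("pics/c1.png",cv2.resize(im[120:350,130:530],(800,460),interpolation=2))
im=cv2.imread("pics/scene0.png"); cv2.imwrite("pics/c2.png",cv2.resize(im[170:390,150:450],(800,587),interpolation=2))
```

```text
(no output)
```

View pics/c1.png

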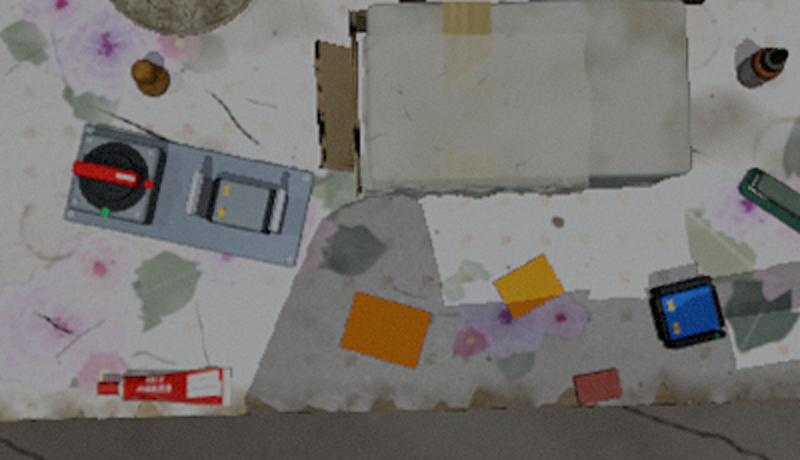

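View pics/c2.png

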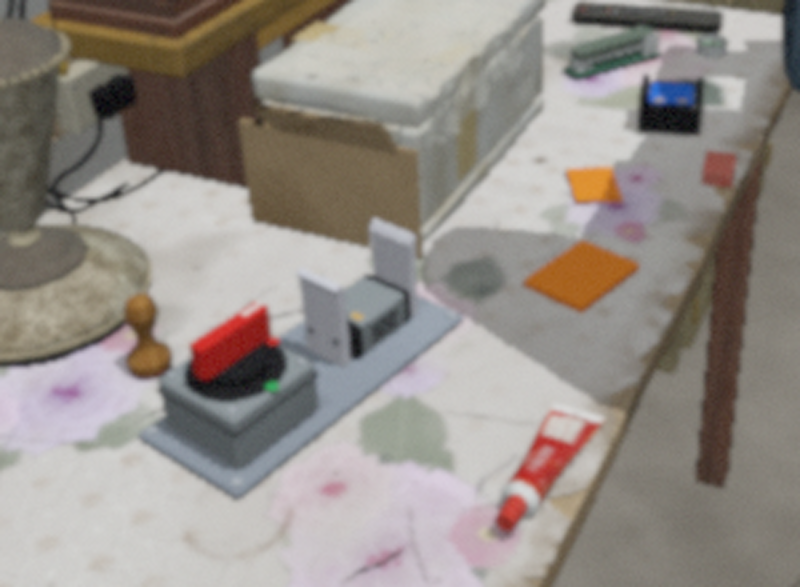

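The top view shows the unit at the left (crop corners about 87,125 / 313,172 / 294,266 / 66,218). The small sheet is at crop 528,285, the large one at 387,330 and the docked pack at 688,311. The dock's walls seem to run along world y.

Run:
```python
from h import *
K,W=cam("top"); im=cv2.imread("pics/top0.png"); hsv=cv2.cvtColor(im,cv2.COLOR_BGR2HSV)
def seg(lo,hi,z,box,name):
    m=cv2.inRange(hsv,lo,hi); k=np.zeros_like(m); x0,y0,x1,y1=box; k[y0:y1,x0:x1]=m[y0:y1,x0:x1]
    n,l,st,c=cv2.connectedComponentsWithStats(k); i=1+np.argmax(st[1:,4])
    v,u=np.nonzero(l==i); P=unproj(K,W,np.c_[u,v],z)[:,:2]*1000
    r=cv2.minAreaRect(P.astype(np.float32)); print(name,st[i,4],np.round(r[0],1),np.round(r[1],1),round(r[2],1)); print(cv2.boxPoints(r).round(0).tolist())
seg((8,130,80),(28,255,255),.006,(370,240,420,285),"small")
seg((8,130,80),(28,255,255),.006,(295,260,350,310),"big")
seg((95,120,60),(130,255,255),.036,(445,250,500,300),"blue")
seg((0,0,0),(180,255,70),.04,(445,250,495,300),"dock")
f=lambda a:np.array(a)/2+[130,120]
c=unproj(K,W,f([(87,125),(313,172),(294,266),(66,218)]),.008)[:,:2]*1000
print(c.round(0).tolist(),c.mean(0).round(1)); 
for a,b in((0,1),(3,2),(0,3),(1,2)):
    d=c[b]-c[a]; print(np.hypot(*d).round(),np.degrees(np.arctan2(d[1],d[0])).round(1))
print("box",unproj(K,W,f([(360,195),(690,180),(690,0),(370,0)]),.156).round(3).tolist())
```

```text
small 602 [ 482.7 -173.1] [44.5 61.4] 28.2
[[449.0, -157.0], [478.0, -211.0], [517.0, -190.0], [488.0, -135.0]]
big 1127 [440.7 -19.6] [82.8 60.8] 72.7
[[399.0, -50.0], [457.0, -68.0], [482.0, 11.0], [424.0, 29.0]]
blue 535 [ 452.4 -335.7] [46.6 53.6] 12.6
[[424.0, -315.0], [435.0, -367.0], [481.0, -357.0], [469.0, -305.0]]
dock 506 [ 451.9 -331. ] [66.9 71.3] 12.6
[[411.0, -304.0], [427.0, -373.0], [492.0, -358.0], [477.0, -289.0]]
[[663.0, 291.0], [609.0, 53.0], [509.0, 75.0], [565.0, 314.0]] [586.6 183.1]
244.0 -103.0
245.0 -103.2
101.0 166.9
102.0 167.6
box [[0.569, 0.001, 0.156], [0.577, -0.307, 0.156], [0.747, -0.313, 0.156], [0.752, -0.012, 0.156]]
```

```bash
python3 -m inch '{"delta_pos":[[0,0,0],[33.3,-17.5,9],[33.3,-17.5,9],[33.3,-17.5,9],[33.3,-17.5,9],[33.3,-17.5,9],[33.3,-17.5,9],[33.3,-17.5,9],[33.3,-17.5,9],[33.3,-17.5,9],[33.3,-17.5,9],[33.3,-17.5,9]],"yaw":[-0.061,0,0,0,0,0,0,0,0,0,0,0],"claw":[88,88,88,88,88,88,88,88,88,88,88,88]}'
cat >> h.py <<'E'
def st():
    s=env.read_state(); m=R.from_quat(s["eef_rot"]).as_matrix(); a=np.degrees(np.arctan2(m[1,0],m[0,0]))
    print("t",round(s["time_s"],2),"tcp",(1000*s["tcp_pos"]).round(1),"alpha",a.round(2),"open",round(1000*s["opening"],1),"gf",round(s["grasp_force"],1),"F",s["wrist_force"].round(1),"q6",s["q"][5].round(2)); return s,m
def to(x,y,z,alpha=None):
    "tool shift in mm to reach tcp x,y,z (mm) along present axes; and yaw, and shift after yawing"
    s,m=st(); d=np.array([x,y,z])-1000*s["tcp_pos"]; print("shift now",(m.T@d).round(1))
    if alpha is not None:
        a=np.degrees(np.arctan2(m[1,0],m[0,0])); w=(a-alpha+180)%360-180; r=np.radians(alpha)
        print("yaw",np.radians(w).round(3),"shift after",np.round([d[0]*np.cos(r)+d[1]*np.sin(r),d[0]*np.sin(r)-d[1]*np.cos(r),-d[2]],1))
def seg(im,K,W,lo,hi,z,name,near=None):
    m=cv2.inRange(cv2.cvtColor(im,cv2.COLOR_BGR2HSV),lo,hi); m=cv2.morphologyEx(m,cv2.MORPH_OPEN,np.ones((3,3)))
    n,l,s,c=cv2.connectedComponentsWithStats(m)
    for i in 1+np.argsort(-s[1:,4])[:3]:
        v,u=np.nonzero(l==i); P=unproj(K,W,np.c_[u,v],z)[:,:2]*1000
        r=cv2.minAreaRect(P.astype(np.float32)); print(name,s[i],np.round(r[0],1),np.round(r[1],1),round(r[2],1))
E
python3 - <<'E'
from h import *
print(np.round(env.get_calibration("wrist")["T_tool_cam"],3).tolist())
to(472,-179,304,28.2)
K,W=cam("wrist"); im=env.capture("wrist"); cv2.imwrite("pics/w1.png",im)
seg(im,K,W,(8,130,80),(28,255,255),.006,"sheet")
for d in env.find_in("wrist","sheet"): print(d)
E
```

```text
time_s: 2.0
tcp_pos: [0.4729, -0.1781, 0.3056]
eef_rot: [0.97, 0.243, 0.0, 0.0]
wrist_force: [-0.2, -1.1, 0.8]
opening: 0.0881
grasp_force: 0.0
[[-0.0, 0.962, 0.272, 0.069], [1.0, 0.001, -0.0, -0.001], [-0.0, 0.272, -0.962, 0.021], [0.0, 0.0, 0.0, 1.0]]
t 2.0 tcp [ 472.9 -178.1  305.6] alpha 28.17 open 88.1 gf 0.0 F [-0.2 -1.1  0.8] q6 0.48
shift now [-1.2  0.4  1.6]
yaw -0.0 shift after [-1.2  0.4  1.6]
sheet [  65  104  126  123 7799] [443.  -19.4] [83.2 62.3] 72.5
sheet [ 281  184   71   51 3590] [ 485.2 -171.7] [43.2 60. ] 28.1
sheet [ 73 360  11  23 134] [232.9 -41.5] [25.4  6.9] 29.4
{'bbox': [315.3, 208.6, 74.4, 57.7], 'confidence': 0.96}
{'bbox': [129.6, 162.6, 130.7, 124.5], 'confidence': 0.79}
```

View pics/w1.png

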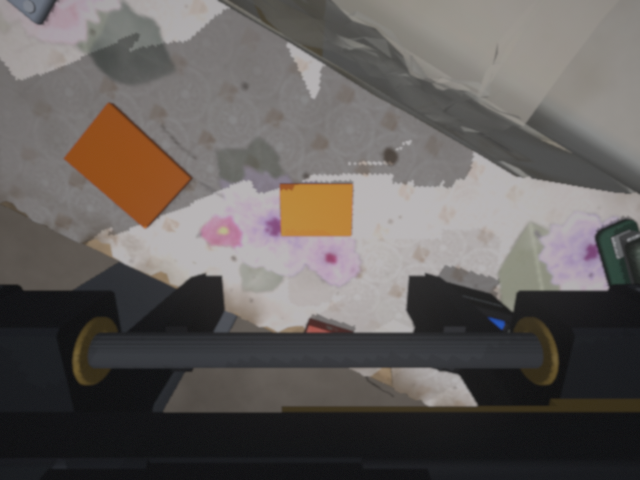

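The small sheet is centred at (316,209) and squared up with the tool. The gripper body is wide along the closing axis, so I'll take the sheet by its ends first to keep clear of the foam box. Then I'll shift it out and turn it.

```bash
python3 -m inch '{"delta_pos":[[0,0,33],[0,0,35],[0,0,35],[0,0,25],[0,0,9],[0,0,0.5],[0,0,0],[0,0,0],[0,0,0],[0,0,0]],"yaw":[0,0,0,0,0,0,0,0,0,0],"claw":[88,88,88,88,88,88,50,50,50,50]}' 15; python3 -c "
from h import *
st()"
```

```text
time_s: 2.93
tcp_pos: [0.4724, -0.1803, 0.169]
eef_rot: [0.97, 0.243, 0.0, 0.001]
wrist_force: [-0.4, 0.7, 1.3]
opening: 0.064
grasp_force: 0.1
t 2.93 tcp [ 472.4 -180.3  169. ] alpha 28.16 open 64.0 gf 0.1 F [-0.4  0.7  1.3] q6 0.48
```

```bash
python3 -m inch '{"delta_pos":[[0,0,0],[0,0,0],[0,0,0],[0,0,-12],[0,0,-8],[-17.5,-19.5,0],[-17.5,-19.5,0],[0,0,0],[0,0,0],[0,0,0]],"yaw":[0,0,0,0,0,0,0,0.12,0.12,0.12],"claw":[50,50,50,50,50,50,50,50,50,50]}' 15; 
python3 -m inch '{"delta_pos":[[0,0,0],[0,0,0],[0,0,0],[0,0,0],[0,0,0]],"yaw":[0.12,0.12,0.12,0,0],"claw":[50,50,50,50,50]}'
python3 - <<'E'
from h import *
st()
K,W=cam("wrist"); im=env.capture("wrist"); cv2.imwrite("pics/w2.png",im)
seg(im,K,W,(8,130,80),(28,255,255),.025,"sheet")
E
```

```text
time_s: 3.77
tcp_pos: [0.4227, -0.1618, 0.1891]
eef_rot: [0.998, 0.063, 0.0, 0.0]
wrist_force: [0.1, -0.3, 0.2]
opening: 0.0615
grasp_force: 15.0
time_s: 4.18
tcp_pos: [0.423, -0.1619, 0.1888]
eef_rot: [0.994, -0.112, 0.0, 0.0]
wrist_force: [0.1, -0.3, -0.6]
opening: 0.0614
grasp_force: 15.0
t 4.18 tcp [ 423.  -161.9  188.8] alpha -12.86 open 61.4 gf 15.0 F [ 0.1 -0.3 -0.6] q6 1.17
sheet [  246   216   138    94 12590] [ 437.9 -165.2] [61.6 45.1] 77.1
sheet [   0  241  128   73 6205] [455.7 -50.1] [59.1 35.5] 72.6
sheet [135 361  12  23 146] [401.4 -66.5] [ 4.  13.2] 81.9
```

```bash
python3 -m inch '{"delta_pos":[[0,0,10],[0,0,9],[0,0,1],[0,0,0],[0,0,0],[0,0,0],[0,0,-30],[14.5,0,-30],[0,0,0],[0,0,0],[0,0,0],[0,0,0]],"yaw":[0,0,0,0,0,0,0,0,-0.12,-0.12,-0.12,-0.12],"claw":[50,50,50,88,88,88,88,88,88,88,88,88]}' 15; 
python3 -m inch '{"delta_pos":[[0,0,0],[0,0,0],[0,0,0],[0,0,0],[0,0,0],[0,0,0],[0,0,0],[0,0,0],[0,0,0],[0,0,0],[0,0,0]],"yaw":[-0.12,-0.12,-0.12,-0.12,-0.12,-0.12,-0.12,-0.12,-0.12,-0.011,0],"claw":[88,88,88,88,88,88,88,88,88,88,88]}'
python3 - <<'E'
from h import *
st()
K,W=cam("wrist"); im=env.capture("wrist"); cv2.imwrite("pics/w3.png",im)
seg(im,K,W,(8,130,80),(28,255,255),.006,"sheet")
K,W=cam("top"); im=env.capture("top"); 
seg(im,K,W,(8,130,80),(28,255,255),.006,"sheet top")
E
```

```text
time_s: 5.23
tcp_pos: [0.4369, -0.1651, 0.2281]
eef_rot: [0.992, 0.129, -0.0, -0.0]
wrist_force: [-1.3, 1.2, 1.2]
opening: 0.088
grasp_force: 0.0
time_s: 6.15
tcp_pos: [0.4368, -0.1651, 0.2279]
eef_rot: [0.784, 0.621, -0.0, -0.0]
wrist_force: [-0.2, -0.3, 0.6]
opening: 0.0882
grasp_force: 0.0
t 6.15 tcp [ 436.8 -165.1  227.9] alpha 76.79 open 88.2 gf 0.0 F [-0.2 -0.3  0.6] q6 -0.39
sheet [ 205    0  117   86 9376] [436.2 -39.1] [41.6 61.1] 72.7
sheet [ 281  207   72   92 6338] [ 437.2 -164.2] [61.3 44.5] 77.4
sheet [ 73 360  12  24 149] [ 252.3 -210.9] [19.3  5.3] 79.4
sheet top [ 300   20  251   90 5933] [ 911.5 -252.2] [191.5 545.3] 0.1
sheet top [ 301  266   44   38 1126] [440.6 -19.6] [82.8 60.8] 72.7
sheet top [ 483   43   37   35 1025] [ 918.4 -418.4] [78.8 75.3] 89.1
```

View pics/w3.png

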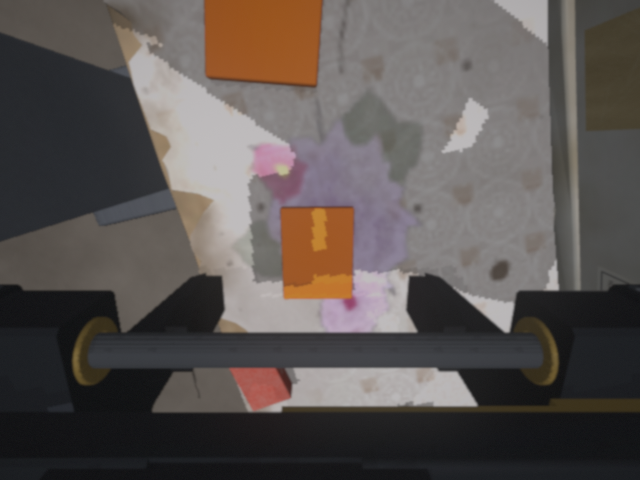

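Sheet squared between the fingers at (317,252). I'll take it by its sides, lift it, and look at the bay from its -y side.

```bash
python3 -m inch '{"delta_pos":[[0,0,25],[0,0,25],[0,0,9],[0,0,0.5],[0,0,0],[0,0,0],[0,0,0],[0,0,0],[0,0,0],[0,0,0],[0,0,0],[0,0,0]],"yaw":[0,0,0,0,0,0,0,0,0,0,0,0],"claw":[88,88,88,88,35,35,35,35,35,35,35,35]}' 20; 
python3 -m inch '{"delta_pos":[[0,0,-15],[0,0,-35],[0,0,-38],[0,0,-38],[0,0,-38],[0,0,-28],[35.6,11,0],[35.6,11,0],[35.6,11,0],[35.6,11,0],[35.6,11,0],[35.6,11,0]],"yaw":[0,0,0,0,0,0,0,0,0,0,0,0],"claw":[35,35,35,35,35,35,35,35,35,35,35,35]}'
python3 -m inch '{"delta_pos":[[0,0,0],[0,0,0]],"yaw":[0,0],"claw":[35,35]}'
python3 - <<'E'
from h import *
st()
K,W=cam("wrist"); im=env.capture("wrist"); cv2.imwrite("pics/w4.png",im)
np.savez("w4.npz",K=K,W=W)
seg(im,K,W,(8,130,80),(28,255,255),.199,"sheet")
E
```

```text
time_s: 7.25
tcp_pos: [0.4371, -0.1653, 0.169]
eef_rot: [0.783, 0.622, 0.0, 0.0]
wrist_force: [-0.7, 0.3, 2.3]
opening: 0.0454
grasp_force: 20.0
time_s: 8.25
tcp_pos: [0.55, 0.0297, 0.3607]
eef_rot: [0.783, 0.622, -0.0, -0.0]
wrist_force: [1.1, 0.4, -0.3]
opening: 0.0454
grasp_force: 20.0
time_s: 8.42
tcp_pos: [0.5498, 0.0296, 0.3602]
eef_rot: [0.782, 0.624, -0.0, -0.0]
wrist_force: [-0.2, -0.5, 0.2]
opening: 0.0456
grasp_force: 20.0
t 8.42 tcp [549.8  29.6 360.2] alpha 77.15 open 45.6 gf 20.0 F [-0.2 -0.5  0.2] q6 0.06
sheet [ 265  230  102  103 9988] [550.6  37.5] [50.2 45.1] 77.2
sheet [ 201  239   59   72 2871] [513.6  49.3] [35.1 25.6] 72.5
sheet [174 362  10  22 135] [473.7   5.9] [12.3  3.7] 81.7
```

View pics/w4.png

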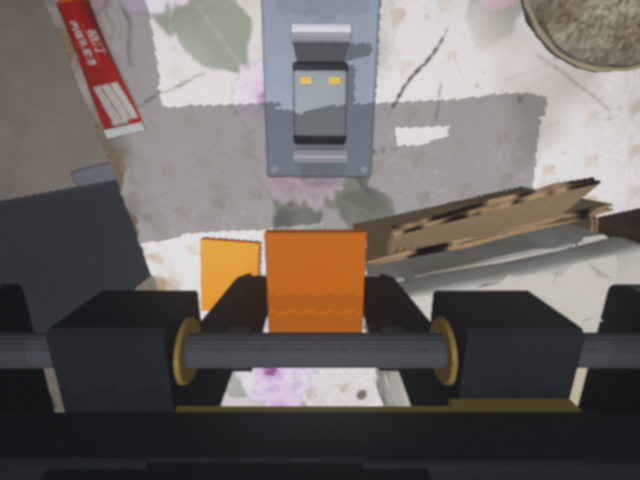

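Run:
```python
from h import *
im=cv2.imread("pics/w4.png"); cv2.imwrite("pics/c4.png",cv2.resize(im[20:190,240:400],None,fx=3.5,fy=3.5,interpolation=2))
```

```text
(no output)
```

View pics/c4.png

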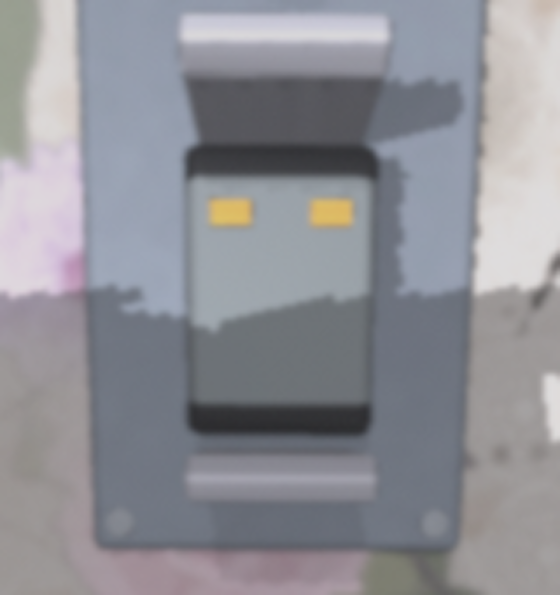

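Run:
```python
from h import *
from scipy.optimize import least_squares
d=np.load("w4.npz"); K,W=d["K"],d["W"]; Kt,Wt=cam("top")
f=lambda a:np.array(a)/3.5+[240,20]
# wrist points
L=np.array([(-23,-27,38),(23,-27,38),(23,-93,38),(-23,-93,38),(-52,-125,8),(52,-125,8)],float)
uv=f([(186,147),(379,147),(372,434),(187,434),(95,548),(459,549)])
Lt=np.array([(52,125,8),(52,-125,8),(-52,-125,8),(-52,125,8)],float); uvt=np.array([(87,125),(313,172),(294,266),(66,218)])/2+[130,120]
def w(p,L): r=R.from_euler("z",p[2]).as_matrix(); return (L@r.T+[p[0],p[1],0])/1000
for nm,f in (("wrist",lambda p:(proj(K,W,w(p,L))-uv).ravel()),("mod",lambda p:(proj(K,W,w(p,L[:4]))-uv[:4]).ravel()),("top",lambda p:(proj(Kt,Wt,w(p,Lt))-uvt).ravel())):
    s=least_squares(f,[587,183,-.229]); p=s.x; print(nm,p[:2].round(1),np.degrees(p[2]).round(2),s.fun.round(1))
    for b in([0,-60,38],[0,70,81]): print("  ",1000*w(p,np.array([b],float))[0].round(4))
```

```text
wrist [589.  185.3] -13.14 [-0.7 -1.4  0.4 -1.1 -0.   0.6  0.1  0.3 -0.7  1.   0.9  1.3]
   [575.3 126.9  38. ]
   [604.9 253.5  81. ]
mod [588.9 185. ] -13.13 [-0.6 -0.9  0.5 -0.6  0.   1.   0.2  0.7]
   [575.3 126.6  38. ]
   [604.8 253.2  81. ]
top [586.6 183. ] -13.02 [-1.1 -0.9  1.6 -0.3  0.9  0.7 -1.4  0.5]
   [573.1 124.6  38. ]
   [602.4 251.2  81. ]
```

The zoom shows the module top at (186–379, 147–434) in the crop, and the fit residuals are about 1 px. Earlier grasps confirm the wrist calibration, so I take bay ≈ (575.3,126.7), unit yaw −13.1°.

```bash
python3 -m inch '{"delta_pos":[[33.1,1,0],[33.1,1,0],[33.1,0.9,0],[0,0,35],[0,0,35],[0,0,35],[0,0,25],[0,0,10],[0,0,0],[0,0,0]],"yaw":[0.005,0,0,0,0,0,0,0,0,0],"claw":[35,35,35,35,35,35,35,35,35,35]}'
python3 - <<'E'
from h import *
to(575.1,125.7,207.5,76.87)
K,W=cam("wrist"); im=env.capture("wrist"); cv2.imwrite("pics/w5.png",im)
E
```

```text
time_s: 9.3
tcp_pos: [0.5754, 0.1229, 0.2213]
eef_rot: [0.785, 0.62, -0.0, 0.0]
wrist_force: [0.6, -0.9, -0.4]
opening: 0.0449
grasp_force: 20.0
t 9.3 tcp [575.4 122.9 221.3] alpha 76.57 open 44.9 gf 20.0 F [ 0.6 -0.9 -0.4] q6 0.24
shift now [ 2.7 -1.  13.8]
yaw -0.005 shift after [ 2.7 -1.  13.8]
```

View pics/w5.png

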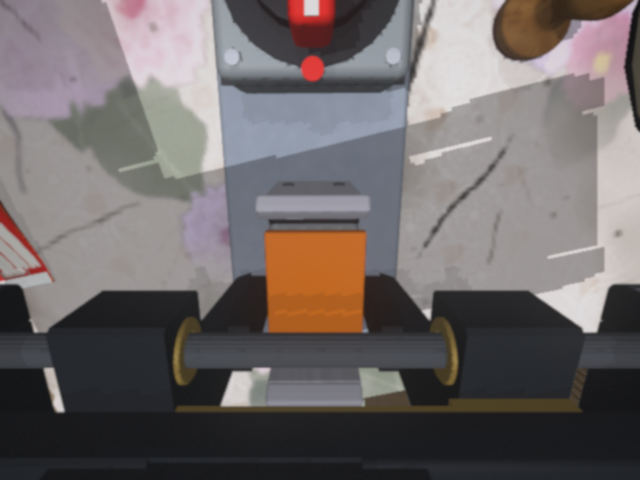

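The sheet hangs squarely between the two brackets (gap visible at row 225). Lowering and releasing.

```bash
python3 -m inch '{"delta_pos":[[2.2,-0.6,5],[0,0,5],[0,0,3.5],[0,0,0.5],[0,0,0],[0,0,0],[0,0,0],[0,0,0],[0,0,0],[0,0,0]],"yaw":[-0.004,0,0,0,0,0,0,0,0,0],"claw":[35,35,35,35,35,35,75,75,75,75]}'
python3 -c "
from h import *
to(575.1,125.7,207.5,76.87)"
python3 -m inch '{"delta_pos":[[0,0,-25],[0,0,-38],[0,0,-38],[0,0,-38],[-39,0,-13],[-39,0,0],[0,0,0],[0,0,0]],"yaw":[0,0,0,0,0,0,0,0],"claw":[75,75,75,75,75,88,88,88]}'
python3 - <<'E'
from h import *
K,W=cam("wrist"); im=env.capture("wrist"); cv2.imwrite("pics/w6.png",im)
seg(im,K,W,(8,130,80),(28,255,255),.044,"sheet")
to(452,-335,300,12.6)
E
```

```text
time_s: 10.18
tcp_pos: [0.575, 0.1262, 0.2066]
eef_rot: [0.783, 0.622, -0.0, -0.0]
wrist_force: [-0.8, -0.3, -0.8]
opening: 0.0698
grasp_force: 0.0
t 10.18 tcp [575.  126.2 206.6] alpha 76.88 open 69.8 gf 0.0 F [-0.8 -0.3 -0.8] q6 0.24
shift now [-0.4  0.2 -0.9]
yaw 0.0 shift after [-0.4  0.2 -0.9]
time_s: 10.85
tcp_pos: [0.5571, 0.0487, 0.3591]
eef_rot: [0.784, 0.62, 0.0, 0.0]
wrist_force: [1.0, -0.1, -0.4]
opening: 0.088
grasp_force: 0.0
sheet [ 288   90   55   77 4098] [574.7 126.9] [60.9 44.9] 76.7
sheet [ 200  258   57   74 2839] [458.3  -3. ] [75.5 53. ] 73.9
sheet [ 73 360  14  24 170] [280.7 -49.9] [28.6  9.7] 82.0
t 10.9 tcp [557.2  49.7 358.7] alpha 76.77 open 88.0 gf 0.0 F [-0.1  0.2  0.5] q6 0.11
shift now [-398.6  -14.4   58.5]
yaw 1.12 shift after [-186.6  352.5   58.7]
```

```bash
python3 -m inch '{"delta_pos":[[-36.2,-1.3,0],[-36.2,-1.3,0],[-36.2,-1.3,0],[-36.2,-1.3,0],[-36.2,-1.3,0],[-36.2,-1.3,0],[-36.2,-1.3,0],[-36.2,-1.3,0],[-36.2,-1.3,0],[-36.2,-1.3,0],[-36.2,-1.3,0]],"yaw":[0,0,0,0,0,0,0,0,0,0,0],"claw":[88,88,88,88,88,88,88,88,88,88,88]}'
python3 -m inch '{"delta_pos":[[0,0,6],[0,0,6],[0,0,6],[0,0,6],[0,0,6],[0,0,6],[0,0,6],[0,0,6],[0,0,6],[0,0,6],[0,0,0],[0,0,0]],"yaw":[0.112,0.112,0.112,0.112,0.112,0.112,0.112,0.112,0.112,0.112,0,0],"claw":[88,88,88,88,88,88,88,88,88,88,88,88]}'
python3 - <<'E'
from h import *
K,W=cam("wrist"); im=env.capture("wrist"); cv2.imwrite("pics/w7.png",im)
seg(im,K,W,(95,120,60),(130,255,255),.036,"blue")
to(452,-335,300,12.6)
E
```

```text
time_s: 11.82
tcp_pos: [0.4532, -0.3349, 0.358]
eef_rot: [0.783, 0.622, 0.0, -0.001]
wrist_force: [0.5, -0.0, 1.3]
opening: 0.0881
grasp_force: 0.0
time_s: 12.82
tcp_pos: [0.4536, -0.3334, 0.2978]
eef_rot: [0.994, 0.113, -0.0, -0.001]
wrist_force: [-0.6, 0.7, 0.5]
opening: 0.0878
grasp_force: 0.0
blue [ 283  206   71   60 3834] [ 454.5 -334.4] [46.1 52.3] 13.0
t 12.87 tcp [ 453.6 -333.7  298.4] alpha 12.97 open 88.3 gf 0.0 F [-0.2 -0.  -0.1] q6 0.5
shift now [-1.9  0.9 -1.6]
yaw 0.007 shift after [-1.9  0.9 -1.6]
```

View pics/w7.png

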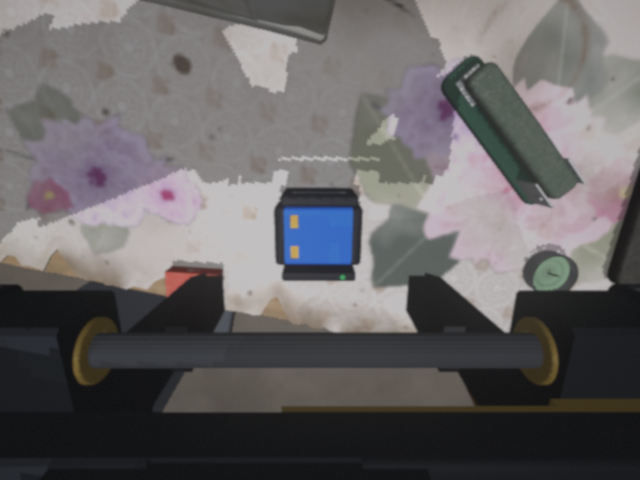

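Pack in the dock at (318,236), with its walls at top and bottom of the view and its free ends towards the fingers. Gripping it by the ends.

```bash
python3 -m inch '{"delta_pos":[[0.7,0.9,30],[0,0,35],[0,0,35],[0,0,18],[0,0,5.5],[0,0,0.5],[0,0,0],[0,0,0],[0,0,0],[0,0,0],[0,0,0]],"yaw":[0,0,0,0,0,0,0,0,0,0,0],"claw":[88,88,88,88,88,88,55,55,55,55,55]}' 30
python3 -c "
from h import *
st()"
```

```text
time_s: 13.78
tcp_pos: [0.4545, -0.3356, 0.1764]
eef_rot: [0.994, 0.111, 0.001, 0.001]
wrist_force: [0.5, 1.1, 6.9]
opening: 0.0655
grasp_force: 30.0
t 13.78 tcp [ 454.5 -335.6  176.4] alpha 12.72 open 65.5 gf 30.0 F [0.5 1.1 6.9] q6 0.5
```

```bash
python3 -m inch '{"delta_pos":[[0,0,-10],[0,0,-25],[0,0,-25],[4.2,-34,0],[4.2,-34,0],[4.2,-34,0],[4.2,-34,0],[4.2,-34,0],[0,0,0],[0,0,0],[0,0,0],[0,0,0]],"yaw":[0,0,0,0,0,0,0,0,0.1135,0.1135,0.1135,0.1135],"claw":[55,55,55,55,55,55,55,55,55,55,55,55]}'
python3 -m inch '{"delta_pos":[[0,0,0],[0,0,0]],"yaw":[0,0],"claw":[55,55]}'
python3 - <<'E'
from h import *
K,W=cam("wrist"); im=env.capture("wrist"); cv2.imwrite("pics/w8.png",im)
seg(im,K,W,(95,120,60),(130,255,255),.094,"blue")
to(437,-165,170.5,-13.13)
E
```

```text
time_s: 14.78
tcp_pos: [0.437, -0.1642, 0.2354]
eef_rot: [0.993, -0.118, 0.0, 0.0]
wrist_force: [-0.2, -0.9, -2.5]
opening: 0.0656
grasp_force: 30.0
time_s: 14.95
tcp_pos: [0.437, -0.1646, 0.2352]
eef_rot: [0.993, -0.114, 0.0, 0.0]
wrist_force: [0.5, -0.1, -2.2]
opening: 0.0659
grasp_force: 30.0
blue [ 248  249  135   84 9612] [ 448.9 -167.2] [52.2 35.5] 76.8
blue [287 256  40   3 120] [ 463.8 -167.3] [14.9  0.8] 76.9
blue [328 256   7   3  21] [ 461.7 -176.4] [2.3 0.8] 76.9
t 15.0 tcp [ 436.9 -164.6  235. ] alpha -13.1 open 65.7 gf 30.0 F [-0.7 -0.5 -2. ] q6 1.18
shift now [ 0.1  0.4 64.5]
yaw 0.001 shift after [ 0.1  0.4 64.5]
```

View pics/w8.png

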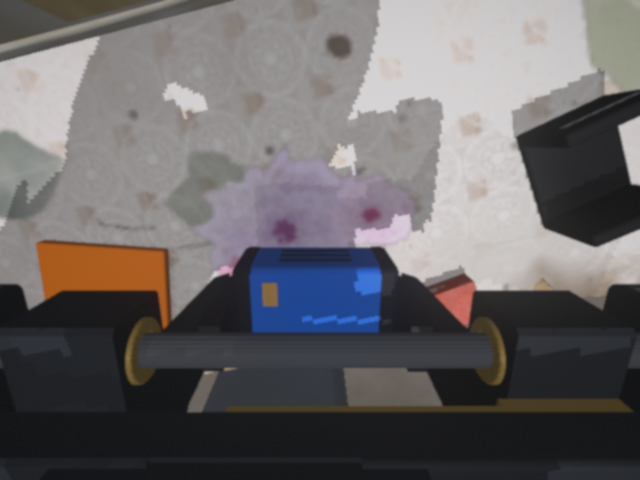

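Pack is held level and the free desk spot is clear. Shifting slightly away from the red box and setting it down.

```bash
python3 -m inch '{"delta_pos":[[7.5,-12,20],[0,0,25],[0,0,15],[0,0,3.5],[0,0,0.5],[0,0,0],[0,0,0],[0,0,0],[0,0,0],[0,0,-20],[0,0,-30],[0,0,-30]],"yaw":[0,0,0,0,0,0,0,0,0,0,0,0],"claw":[55,55,55,55,55,55,88,88,88,88,88,88]}'
python3 -m inch '{"delta_pos":[[0,0,0],[0,0,0],[0,0,0],[0,0,0],[0,0,0],[0,0,0],[0,0,0],[0,0,0],[0,0,0],[0,0,0],[0,0,0],[0,0,0]],"yaw":[-0.12,-0.12,-0.12,-0.12,-0.12,-0.12,-0.12,-0.12,-0.12,-0.12,-0.12,-0.12],"claw":[88,88,88,88,88,88,88,88,88,88,88,88]}'
python3 -m inch '{"delta_pos":[[0,0,0],[0,0,0],[0,0,0]],"yaw":[-0.12,-0.011,0],"claw":[88,88,88]}'
python3 - <<'E'
from h import *
K,W=cam("wrist"); im=env.capture("wrist"); cv2.imwrite("pics/w9.png",im)
seg(im,K,W,(95,120,60),(130,255,255),.030,"blue")
to(447,-155,169.5,76.87)
K,W=cam("top"); im=env.capture("top"); cv2.imwrite("pics/top9.png",im)
for l in("redbox","glue","stamp"): print(l,[np.round(d["bbox"],0) for d in env.find_in("top",l)[:1]])
E
```

```text
time_s: 16.0
tcp_pos: [0.4466, -0.1544, 0.2512]
eef_rot: [0.993, -0.116, -0.001, -0.001]
wrist_force: [0.9, -0.0, 0.9]
opening: 0.0877
grasp_force: 0.0
time_s: 17.0
tcp_pos: [0.4471, -0.1547, 0.2511]
eef_rot: [0.821, 0.57, 0.0, 0.0]
wrist_force: [-0.8, 0.4, -0.1]
opening: 0.0878
grasp_force: 0.0
time_s: 17.25
tcp_pos: [0.4471, -0.1547, 0.251]
eef_rot: [0.785, 0.62, 0.0, 0.0]
wrist_force: [-0.5, -0.2, -0.5]
opening: 0.0881
grasp_force: 0.0
blue [ 280  216   70   78 4963] [ 446.2 -154.2] [51.6 43.6] 76.5
t 17.3 tcp [ 447.1 -154.7  250.9] alpha 76.52 open 87.8 gf 0.0 F [-0.  -0.2  0.6] q6 -0.35
shift now [-0.3 -0.1 81.4]
yaw -0.006 shift after [-0.3 -0.  81.4]
redbox []
glue [array([210., 316.,  66.,  18.])]
stamp [array([206., 158.,  19.,  18.])]
```

```bash
python3 -m inch '{"delta_pos":[[0.3,-1,30],[0,0,30],[0,0,16],[0,0,5],[0,0,0.4],[0,0,0],[0,0,0],[0,0,0],[0,0,0],[0,0,0],[0,0,0],[0,0,0]],"yaw":[0,0,0,0,0,0,0,0,0,0,0,0],"claw":[88,88,88,88,88,35,35,35,35,35,35,35]}' 30
python3 -c "
from h import *
st()"
python3 -m inch '{"delta_pos":[[0,0,-15],[0,0,-35],[0,0,-35],[0,0,-35],[0,0,-35],[0,0,-35],[0,0,0]],"yaw":[0,0,0,0,0,0,0],"claw":[35,35,35,35,35,35,35]}'
python3 -m inch '{"delta_pos":[[37.9,7.7,0],[37.9,7.7,0],[37.9,7.7,0],[37.9,7.7,0],[37.9,7.7,0],[37.9,7.7,0],[37.9,7.7,0],[37.9,7.7,0],[0,0,0],[0,0,0],[0,0,0]],"yaw":[0,0,0,0,0,0,0,0,0,0,0],"claw":[35,35,35,35,35,35,35,35,35,35,35]}'
python3 - <<'E'
from h import *
to(575.1,126.7,214,76.87)
K,W=cam("wrist"); im=env.capture("wrist"); cv2.imwrite("pics/w10.png",im)
E
```

```text
time_s: 18.5
tcp_pos: [0.4463, -0.1542, 0.1697]
eef_rot: [0.784, 0.621, 0.0, 0.0]
wrist_force: [-0.5, 0.1, 2.0]
opening: 0.046
grasp_force: 30.0
t 18.5 tcp [ 446.3 -154.2  169.7] alpha 76.71 open 46.0 gf 30.0 F [-0.5  0.1  2. ] q6 -0.35
time_s: 19.08
tcp_pos: [0.4479, -0.1551, 0.3663]
eef_rot: [0.784, 0.621, 0.002, 0.006]
wrist_force: [1.5, -0.8, -1.6]
opening: 0.0456
grasp_force: 30.0
time_s: 20.0
tcp_pos: [0.5753, 0.1268, 0.3579]
eef_rot: [0.784, 0.621, -0.001, -0.001]
wrist_force: [-0.5, -0.4, -1.4]
opening: 0.0456
grasp_force: 30.0
t 20.0 tcp [575.3 126.8 357.9] alpha 76.76 open 45.6 gf 30.0 F [-0.5 -0.4 -1.4] q6 0.25
shift now [  0.    0.2 143.9]
yaw -0.002 shift after [-1.000e-01 -2.000e-01  1.439e+02]
```

```bash
python3 -m inch '{"delta_pos":[[0,0,30],[0,0,35],[0,0,30],[0,0,10],[0,0,0],[0,0,5],[0,0,5],[0,0,5],[0,0,0]],"yaw":[-0.002,0,0,0,0,0,0,0,0],"claw":[35,35,35,35,35,35,35,35,35]}'
python3 -c "
from h import *
to(575.1,126.7,214,76.87)"
```

```text
time_s: 20.8
tcp_pos: [0.576, 0.1267, 0.2397]
eef_rot: [0.784, 0.621, 0.0, 0.0]
wrist_force: [0.0, 0.1, -2.1]
opening: 0.0458
grasp_force: 30.0
t 20.8 tcp [576.  126.7 239.7] alpha 76.82 open 45.8 gf 30.0 F [ 0.   0.1 -2.1] q6 0.25
shift now [-0.2 -0.9 25.7]
yaw -0.001 shift after [-0.2 -0.9 25.7]
```

Inside the brackets with no contact force; lower the rest, check, release.

```bash
python3 -m inch '{"delta_pos":[[0,-0.4,8],[0,0,8],[0,0,5],[0,0,3],[0,0,1.5],[0,0,0],[0,0,0]],"yaw":[0,0,0,0,0,0,0],"claw":[35,35,35,35,35,35,35]}'
python3 -c "
from h import *
to(575.1,126.7,214,76.87)"
```

```text
time_s: 21.38
tcp_pos: [0.5755, 0.1269, 0.2138]
eef_rot: [0.784, 0.621, 0.0, 0.0]
wrist_force: [-0.2, 0.3, -1.8]
opening: 0.0459
grasp_force: 30.0
t 21.38 tcp [575.5 126.9 213.8] alpha 76.83 open 45.9 gf 30.0 F [-0.2  0.3 -1.8] q6 0.25
shift now [-0.3 -0.3 -0.2]
yaw -0.001 shift after [-0.3 -0.3 -0.2]
```

```bash
python3 -m inch '{"delta_pos":[[0,0,0.7],[0,0,0],[0,0,0],[0,0,0],[0,0,0],[0,0,0],[0,0,-15],[0,0,-35],[0,0,-38],[0,0,-38],[-39,0,-20],[-39,0,0]],"yaw":[0,0,0,0,0,0,0,0,0,0,0,0],"claw":[35,75,75,75,75,75,75,75,75,75,75,75]}'
python3 -m inch '{"delta_pos":[[0,0,0],[0,0,0]],"yaw":[0,0],"claw":[75,75]}'
python3 - <<'E'
from h import *
st()
K,W=cam("wrist"); im=env.capture("wrist"); cv2.imwrite("pics/w11.png",im)
seg(im,K,W,(95,120,60),(130,255,255),.074,"blue")
seg(im,K,W,(8,130,80),(28,255,255),.044,"sheet")
for d in env.find_in("wrist","handle")[:2]: print(d)
cv2.imwrite("pics/c11.png",cv2.resize(im[0:230,180:460],None,fx=2.5,fy=2.5,interpolation=2))
to(604.8,253.3,300,76.87)
E
```

```text
time_s: 22.38
tcp_pos: [0.5596, 0.0535, 0.3643]
eef_rot: [0.782, 0.623, 0.004, 0.004]
wrist_force: [0.8, 0.2, -0.3]
opening: 0.0748
grasp_force: 0.0
time_s: 22.55
tcp_pos: [0.5579, 0.0512, 0.3586]
eef_rot: [0.785, 0.62, 0.0, 0.0]
wrist_force: [-0.1, 0.3, -0.0]
opening: 0.0752
grasp_force: 0.0
t 22.55 tcp [557.9  51.2 358.6] alpha 76.63 open 75.2 gf 0.0 F [-0.1  0.3 -0. ] q6 0.11
blue [ 284   95   61   73 3945] [574.5 126.5] [52.  44.7] 76.7
sheet [ 200  261   57   72 2068] [458.5  -2.5] [74.9 53.2] 73.8
sheet [103 361  13  23 162] [312.1 -54.4] [27.4  8.6] 81.7
sheet [105 328  12  27 145] [328.7 -20.1] [32.9  6.3] 54.1
{'bbox': [96.2, 82.2, 103.5, 161.5], 'confidence': 0.56}
{'bbox': [315.0, 102.1, 121.2, 200.0], 'confidence': 0.42}
t 22.65 tcp [558.   53.  357.7] alpha 76.78 open 74.8 gf 0.0 F [-0.4  0.3 -0.4] q6 0.11
shift now [ 2.057e+02 -2.000e-01  5.780e+01]
yaw -0.001 shift after [2.057e+02 1.000e-01 5.770e+01]
```

View pics/c11.png

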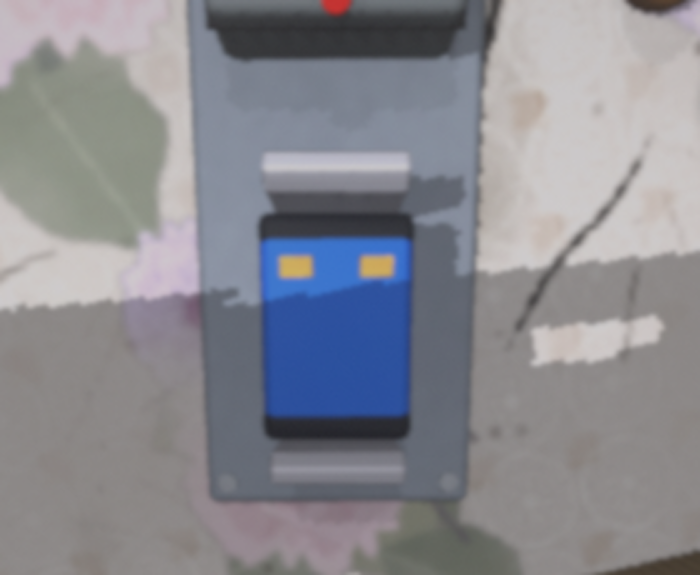

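The pack lies square on the sheet between the brackets, centred at crop (337,326). Now above the handle.

```bash
python3 -m inch '{"delta_pos":[[34.3,0,0],[34.3,0,0],[34.3,0,0],[34.3,0,0],[34.3,0,0],[34.2,0,0],[0,0,20],[0,0,20],[0,0,0],[0,0,0]],"yaw":[0,0,0,0,0,0,0,0,0,0],"claw":[50,50,50,50,50,50,50,50,50,50]}'
python3 - <<'E'
from h import *
to(604.8,253.3,235,76.87)
K,W=cam("wrist"); im=env.capture("wrist"); cv2.imwrite("pics/w12.png",im)
seg(im,K,W,(0,130,60),(7,255,255),.093,"red")
seg(im,K,W,(172,130,60),(180,255,255),.093,"red2")
E
```

```text
time_s: 23.48
tcp_pos: [0.604, 0.2543, 0.3159]
eef_rot: [0.783, 0.622, -0.002, -0.001]
wrist_force: [-0.9, -0.6, 1.2]
opening: 0.05
grasp_force: 0.0
t 23.48 tcp [604.  254.3 315.9] alpha 76.92 open 50.0 gf 0.0 F [-0.9 -0.6  1.2] q6 0.45
shift now [-0.6  1.4 80.9]
yaw 0.001 shift after [-0.7  1.  80.9]
red [ 308  199   23   97 1714] [605.5 257.8] [64.2 13.6] 77.0
red [ 68 248  24  26 409] [453.2 284.9] [11.6 16. ] 2.8
red [ 75 277  34  20 384] [453.4 266.5] [21.3 10. ] 3.7
```

```bash
python3 -m inch '{"delta_pos":[[-0.6,1,30],[0,0,30],[0,0,15],[0,0,5.5],[0,0,0],[0,0,0],[0,0,0],[0,0,0],[0,0,0],[0,0,0],[0,0,0]],"yaw":[0,0,0,0,0,0,0,0,0,0,0],"claw":[50,50,50,50,50,5,5,5,5,5,5]}' 40
python3 -c "
from h import *
to(604.8,253.3,235,76.87)"
```

```text
time_s: 24.45
tcp_pos: [0.6054, 0.2526, 0.2384]
eef_rot: [0.784, 0.621, -0.0, -0.001]
wrist_force: [-0.2, -1.2, 2.5]
opening: 0.0136
grasp_force: 40.0
t 24.45 tcp [605.4 252.6 238.4] alpha 76.83 open 13.6 gf 40.0 F [-0.2 -1.2  2.5] q6 0.44
shift now [ 0.5 -0.7  3.4]
yaw -0.001 shift after [ 0.5 -0.7  3.4]
```

```bash
python3 -m inch '{"delta_pos":[[0,0,0],[0,0,0],[0,0,0],[0,0,0],[0,0,0],[0,0,0],[0,0,0],[0,0,0],[0,0,0],[0,0,0],[0,0,0],[0,0,0]],"yaw":[0.06,0.1,0.12,0.12,0.12,0.12,0.12,0.12,0.12,0.12,0.12,0.12],"claw":[5,5,5,5,5,5,5,5,5,5,5,5]}'
python3 -m inch '{"delta_pos":[[0,0,0],[0,0,0],[0,0,0],[0,0,0],[0,0,0],[0,0,0]],"yaw":[0.1,0.08,0.05,0,0,0],"claw":[5,5,5,5,5,5]}'
python3 -c "
from h import *
s,m=st();print(s['torque'].round(2))"
```

```text
time_s: 25.45
tcp_pos: [0.6047, 0.2536, 0.2384]
eef_rot: [1.0, -0.012, -0.001, -0.001]
wrist_force: [-7.6, 4.9, 6.3]
opening: 0.0137
grasp_force: 40.0
time_s: 25.95
tcp_pos: [0.6046, 0.2538, 0.2384]
eef_rot: [0.992, -0.124, -0.001, -0.001]
wrist_force: [-7.0, 5.2, 7.1]
opening: 0.0135
grasp_force: 40.1
t 25.95 tcp [604.6 253.8 238.4] alpha -14.19 open 13.5 gf 40.1 F [-7.   5.2  7.1] q6 2.03
[0.82 1.17 0.41]
```

```bash
python3 -m inch '{"delta_pos":[[0,0,0],[0,0,0],[0,0,0],[0,0,0],[0,0,-20],[0,0,-38],[0,0,-38],[0,0,-30],[-39,0,0],[-39,0,0],[0,0,0],[0,0,0]],"yaw":[0,0,0,0,0,0,0,0,0,0,0,0],"claw":[45,45,45,45,45,45,45,45,45,45,45,45]}'
python3 - <<'E'
from h import *
st()
K,W=cam("wrist"); im=env.capture("wrist"); cv2.imwrite("pics/w13.png",im)
seg(im,K,W,(0,130,60),(7,255,255),.093,"red")
seg(im,K,W,(95,120,60),(130,255,255),.074,"blue")
E
```

```text
time_s: 26.95
tcp_pos: [0.5286, 0.2719, 0.3635]
eef_rot: [0.992, -0.124, -0.0, 0.0]
wrist_force: [0.2, -0.3, 1.1]
opening: 0.045
grasp_force: 0.0
t 26.95 tcp [528.6 271.9 363.5] alpha -14.19 open 45.0 gf 0.0 F [ 0.2 -0.3  1.1] q6 2.09
red [ 303   82   21   91 1487] [604.4 254. ] [13.8 61.2] 76.6
red [340 326  16   7  92] [440.9 265.7] [12.8  5.7] 75.7
red [352 124  10  11  89] [596.5 224.1] [6.5 6.8] 75.8
blue [ 447   95   74   62 3936] [574.7 127.5] [53.  44.7] 76.7
```

Run:
```python
from h import *
K,W=cam("top"); im=env.capture("top"); cv2.imwrite("pics/top14.png",im); a=cv2.imread("pics/top0.png")
for l in("redbox","glue","stamp"): print(l,[np.round(d["bbox"],0) for d in env.find_in("top",l)[:2]])
for n,(x0,y0,x1,y1) in dict(redbox=(412,298,448,330),glue=(175,298,250,330),stamp=(192,145,220,172)).items():
    A,B=[i[y0:y1,x0:x1].astype(np.float32).mean(2) for i in(a,im)]
    print(n,np.abs(A-B).mean().round(1),cv2.phaseCorrelate(A,B))
```

```text
redbox [array([224., 218., 126.,  69.])]
glue [array([212., 315.,  62.,  20.])]
stamp [array([206., 158.,  20.,  15.])]
redbox 34.2 ((-0.3130364955279106, -0.6270424480262022), 0.8539510311351882)
glue 23.0 ((0.6580449358687943, -0.024884939086884827), 0.8354190854231517)
stamp 18.7 ((0.011936144057191456, 0.4687337320494862), 0.8162932472464479)
```

```bash
python3 -c "
from workcell import env
print(env.sign_off())"
```

```text
the job is handed in; nothing more can be done
None
```

The job is handed in at about 27 s. The sheet and the pack lie square in the bay, and the handle was then turned to on and is resting there. The camera checks show the stamp, glue tube and red box where they started.

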